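# Thread the guide rod through both bushings and hold it for the collar

## Robot

A 7-joint arm with a two-finger parallel gripper is mounted at the origin on the work surface; the furniture and walls round the work are solid. World frame = base frame: x ahead of the robot, y to its left, z up, the work surface at z = 0. Lengths are in mm, angles in rad, forces in N, time in s.
With the tool pointing down it reaches from about 425 to 800 mm from the base axis. Payload 8.3 kg.
Tool frame: the origin (TCP) lies at the very end of the fingers, on their centre line; the grasp point (between the pads) lies 19 mm behind it; z points along the fingers, y is the line along which they close (so a half turn about z gives the same grasp; the last joint's range is limited). The gripper opens to 85 mm and grips with 20 to 120 N. Pads are 22 mm wide; open, the fingers measure 114 mm over their backs; the gripper's body (76 mm by 85 mm) begins 54 mm behind the grasp point. The pads swing forward as they close: fully open they stand 13 mm farther back than shut.
Start: joints at [1.055, 0.383, 0.016, 1.37, -0.006, 1.388, -0.046], TCP at [273.461, -561.979, 207.379] pointing down, gripper open.
Joint ranges: [-2.95, 2.95], [-0.25, 2.06], [-1.52, 1.56], [0.18, 2.33], [-1.44, 4.58], [0.02, 2.06], [-3.01, 3.01]. Speed limits (rad/s): [2.39, 2.39, 3.01, 3.01, 3.14, 3.14, 3.14].

## Interface

Orientations are given as a 3x3 rotation matrix whose columns are the frame's x, y, z axes.
In Python, from rig import manip gives the robot as it stands. The module is installed in compiled form; this text tells all that it offers.
- The arm moves only by the tool jog_arm, never from a script. Its arguments are lists of equal length, an entry for each row: "dp": the shift along the world's x, y, z in cm, a list of three; "turn": the turn about the world's z in rad. In form: {"dp": [[dx, dy, dz], ...], "turn": [turn, ...]}. A call has 1 to 10 rows; each row shifts and turns the commanded pose from where the row before left it; what a row does not reach is not made up. A row lasts 1/8 s, in which the tool goes at most 62.5 mm and 10.7 degrees, less where a joint would pass 70% of its speed; a pose out of reach is approached as far as the arm can. A call with a gripper value outside its range is refused whole. "hand" is the finger opening in cm, from 0 to 8.54, set as the call begins (left out, the last holds). The fingers move at their own pace and stop on an object; "squeeze" is the grip in N (left out, the last holds). Time passes only in rows, so rows that do not move let the fingers close. It gives the time, the measured TCP pose, the force, the opening and the grip force at its end, in the units of the state.
- manip.read_state(): the state, without advancing time (a new reading comes with each control period).
- manip.get_image(name): name is "scene" or "top"; returns the picture (420x560x3 uint8, red, green, blue); there is no depth.
- manip.camera_info(name): a dict with "K" (3x3 intrinsics, pixels), "k1" (the pictures are not rectified: a ray, as slopes to the right and down, at radius r is drawn at 1 + k1 r^2 times it, then the intrinsics apply), "T" (4x4, takes a point from camera to world coordinates). Camera axes: x right, y up, looking along -z (the intrinsics and any distortion apply to the point x, -y, -z); pixel columns grow to the right and rows downward; lengths in mm; the calibration is good to about 2 mm. A picture is of the moment at which its call begins. camera_info takes no time and is no camera call.
- manip.sign_off(): hands the job in; it is judged then, once.
The state is a dict: "clock": time; "joint_positions": joint angles; "qvel": joint speeds; "joint_efforts": joint torques, N m; "tool_pos": TCP position; "tcp_rot": TCP orientation; "force": force on the tool from outside, world axes, zero at the start; "wrist_torque": the same for the moment, N m; "width": finger opening in mm; "grasp_force": force on a finger pad.
Only numpy, scipy, OpenCV 4.12 (cv2) and the standard library are available. Lean on these libraries where they do the work, as an engineer would, in place of code of your own. Each camera call takes 0.05 s, during which the arm holds its last target. There are 200 camera calls.

## Task

Take the longer of the two headed steel rods out of the parking block and thread it from above through the upper and then the lower bushing of the guide bracket. Finish while holding the rod by its head with about 15 mm of its end showing below the lower bushing, so that a shaft collar can be fitted there: do not let the head come down onto the bracket, and do not let go. Leave the short rod, the glue bottle and the marker where they are.

Things in the scene. Friction and masses are not known exactly. Their poses are not given: they have to be found in the camera images.
- guide_rod_head (a point): centre of the round head of the longer rod. The rod stands upright, head up, in one of the two holes of the parking block. Head: steel cylinder 24 mm across, 36 mm tall, grasped from above. Below it a round shaft, 12 mm across and 110 mm long, with its last 8 mm tapered to 8 mm across. The free end of the shaft is 128 mm below this point along the rod; the underside of the head is 18 mm below it. z runs along the rod towards the head. Whole rod 146 mm, 0.14 to 0.28 kg; loose.
- guide_rod_tip (a point): centre of the flat free (lower) end of the longer rod; z runs along the rod towards the head
- short_rod_head (a point): centre of the head of the shorter rod, which stands in the other hole and stays there: same head (24 mm across, 36 mm tall) and 12 mm shaft, but the shaft is only 75 mm long, so its head stands 35 mm lower than that of the longer rod
- rack: parking block, fixed: grey plastic, 60 (x) x 160 (y) x 50 mm tall, origin at the centre of its underside, turned about the vertical. Two upright holes 13 mm across and 40 mm deep lie at y = +50 and -50 mm in its frame; a rod must be lifted more than 40 mm to come out. Either rod may be in either hole.
- bracket: guide bracket, fixed to the table: dark base plate 120 x 90 x 10 mm, an upright column 125 mm tall at the back (from 46 to 68 mm along the bracket's +x) and two horizontal arms one above the other that reach from the column towards -x. Origin on the common vertical axis of the two bushings, at table height. Nothing of it stands higher than 128 mm.
- upper_bushing (a point): centre of the mouth (top face) of the upper bushing, 125 mm above the table, in the upper arm (15 mm thick; arm 44 mm wide). Straight vertical bore 14 mm across, a 2 mm looser fit than the rod. z up.
- lower_bushing (a point): centre of the bottom face of the lower bushing, 46 mm above the table, straight below the upper bushing. The lower arm spans heights 50 to 65 mm, with the bushing's round steel rim (25 mm across) hanging 4 mm below it; the mouth is at 65 mm, the bore 14 mm across. Between the mouth and the upper bushing's bottom rim (106 mm) there are 41 mm of free space; below the lower bushing 36 mm down to the base plate. z up.
- glue: small red bottle with a white cap, 36 x 34 x 92 mm, upright, origin at the centre of its underside; bystander
- felt_marker: white and black felt marker lying down, 132 mm long, 18 mm thick, origin at the centre of its underside; bystander
Things that resemble listed ones, but are neither listed nor needed, are in the scene too. Leave any green or yellow look-alike of the part that bears guide_rod_head alone. Of the things that look like the bracket, take the one that is nearest to the robot's base at the start.

How it is judged:
By the outcome, as a careful person would: the job done as asked, in the order asked, and still so for the second after the job is handed in, while the arm keeps its last pose, push and grip.
It also fails if it takes over 40 s, if anything falls off the work surface, if the arm or the gripper's body presses on something with over 40 N, if the wrist force passes 120 N, or if a joint passes its speed limit or range.

## Working session

There is one attempt and no reset: what is moved stays moved. The work goes in short steps, Python scripts to look and compute and a tool call to move; the robot and the scene stay as the last step left them, time stands still between calls to the robot, and variables do not carry over. Pictures are saved under pics/ and viewed, at most 11 in all, crops included, and the job is handed in when it is done.

Besides the shell and the picture viewer there is one more tool, called as name(argument=value, ...) on one line, values as JSON. jog_arm: Moves the arm, as the interface text tells. Its arguments: {"type":"object","properties":{"dp":{"type":"array","items":{"type":"array","items":{"type":"number"}}},"turn":{"type":"array","items":{"type":"number"}},"hand":{"type":"number"},"squeeze":{"type":"number"}},"required":["dp","turn"]}

```bash
mkdir -p pics
cat > h.py <<'E'
import numpy as np, cv2
from rig import manip
def snap(n,f):
    im=manip.get_image(n); cv2.imwrite('pics/'+f,im[:,:,::-1]); return im
def ray(n,px):
    c=manip.camera_info(n);K=np.array(c['K']);T=np.array(c['T'])
    d=np.array([(px[0]-K[0,2])/K[0,0],(px[1]-K[1,2])/K[1,1]]);u=d.copy()
    for _ in range(20): u=d/(1+c['k1']*(u@u))
    v=T[:3,:3]@np.array([u[0],-u[1],-1]); return T[:3,3],v/np.linalg.norm(v)
def onz(n,px,z):
    o,v=ray(n,px); return o+v*(z-o[2])/v[2]
def proj(n,p):
    c=manip.camera_info(n);K=np.array(c['K']);T=np.array(c['T'])
    q=T[:3,:3].T@(np.array(p,float)-T[:3,3]);u=np.array([q[0],-q[1]])/-q[2]
    u=u*(1+c['k1']*(u@u)); return u*[K[0,0],K[1,1]]+[K[0,2],K[1,2]]
def tri(pa,pb,a='scene',b='top'):
    o,v=ray(a,pa);p,w=ray(b,pb)
    s=np.linalg.lstsq(np.c_[v,-w],p-o,rcond=None)[0]
    A=o+s[0]*v;B=p+s[1]*w; return (A+B)/2,np.linalg.norm(A-B)
E
python3 - <<'E'
from h import *
for n in('scene','top'):
    snap(n,n+'0.png'); c=manip.camera_info(n); print(n,c['K'],c['k1'],np.round(c['T'],3))
s=manip.read_state();print(s['clock'],s['tcp_rot'],s['force'])
E
```

```text
scene [[471.16270573   0.         275.97868099]
 [  0.         471.16270573 208.1397795 ]
 [  0.           0.           1.        ]] -0.15037039537221983 [[ 8.31000e-01  2.57000e-01 -4.94000e-01 -1.64578e+02]
 [-5.56000e-01  3.67000e-01 -7.46000e-01 -8.36745e+02]
 [-1.00000e-02  8.94000e-01  4.48000e-01  7.82714e+02]
 [ 0.00000e+00  0.00000e+00  0.00000e+00  1.00000e+00]]
top [[412.9091409    0.         278.41983636]
 [  0.         412.9091409  210.25925445]
 [  0.           0.           1.        ]] -0.05238003175034307 [[ 5.000000e-03  9.850000e-01 -1.750000e-01  3.324380e+02]
 [-1.000000e+00  9.000000e-03  2.400000e-02  2.609490e+02]
 [ 2.500000e-02  1.750000e-01  9.840000e-01  1.307507e+03]
 [ 0.000000e+00  0.000000e+00  0.000000e+00  1.000000e+00]]
0.1 [[ 8.99197627e-01  4.37541987e-01 -7.97799889e-04]
 [ 4.37542714e-01 -8.99196249e-01  1.57487136e-03]
 [-2.83063237e-05 -1.76519212e-03 -9.99998442e-01]] [ 0.6436797   0.07053624 -0.20566263]
```

View pics/scene0.png

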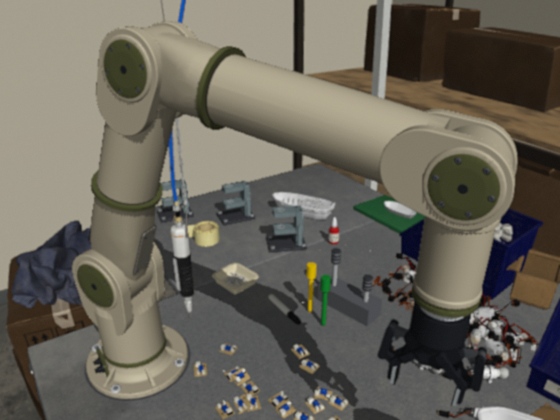

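View pics/top0.png

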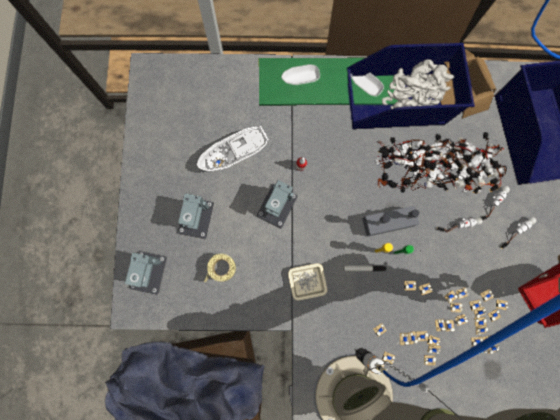

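The scene view shows the rack with two steel heads at about (336,255) and (368,282), yellow and green look-alikes in front of it, and brackets at (287,228), (236,200) and (175,195). In the top view the rack is at (390,220) and the brackets are at (278,200), (193,212) and (143,270). I'll zoom in on both.

Run:
```python
from h import *
a=cv2.imread('pics/top0.png')[170:260,240:440]; b=cv2.imread('pics/scene0.png')[195:335,250:400]
a=cv2.resize(a,None,fx=4,fy=4,interpolation=cv2.INTER_CUBIC);cv2.imwrite('pics/topc.png',a)
b=cv2.resize(b,None,fx=4,fy=4,interpolation=cv2.INTER_CUBIC);cv2.imwrite('pics/scenec.png',b)
for p in((278,200),(193,212),(143,270)):
    q=onz('top',p,100);print(q,np.hypot(*q[:2]))
```

```text
[578.40082222 233.33197326 100.        ] 623.6916873657925
[539.76760127 484.831771   100.        ] 725.5418041385398
[368.22086065 622.91657005 100.        ] 723.6101543372022
```

View pics/topc.png

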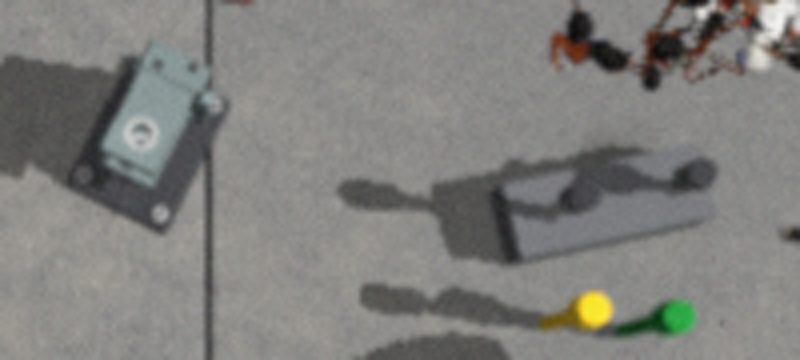

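View pics/scenec.png

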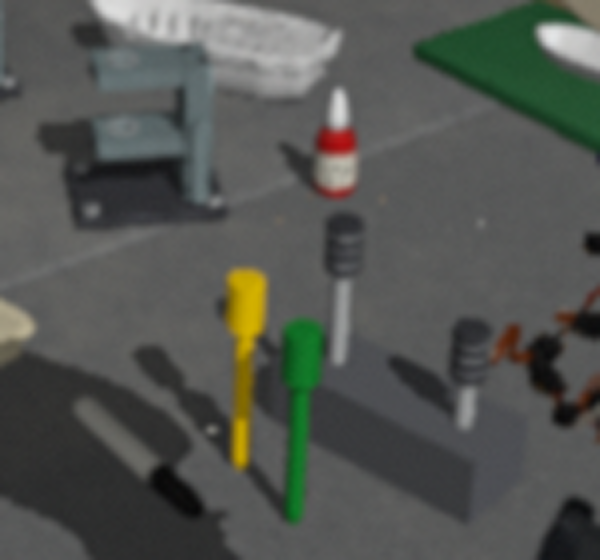

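Run:
```python
from h import *
t=cv2.imread('pics/top0.png');s=cv2.imread('pics/scene0.png')
def z(im,x,y,w=26,h=20,f=15): # crop centred
    c=im[y-h//2:y+h//2,x-w//2:x+w//2]; c=cv2.resize(c,None,fx=f,fy=f,interpolation=cv2.INTER_CUBIC)
    return cv2.convertScaleAbs(c,alpha=1.5)
A=np.vstack([np.hstack([z(t,275,203),z(t,385,219)]),np.hstack([z(s,281,209),z(s,336,256)])])
print(A.shape);cv2.imwrite('pics/z.png',A)
```

```text
(600, 780, 3)
```

View pics/z.png

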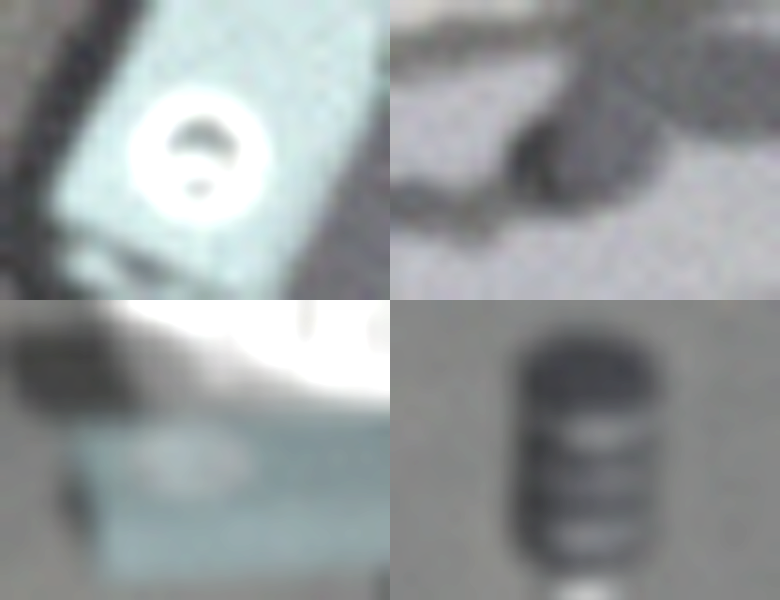

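The top view puts the bushing mouth at (274.9,203.1) and the long head's top disc at about (385.9,218.0). In the scene view they are at (280.7,209.4) and (335.9,250.5).

Run:
```python
from h import *
np.set_printoptions(precision=1,suppress=True)
print('bush',tri((280.7,209.4),(274.9,203.1)),onz('top',(274.9,203.1),125),onz('scene',(280.7,209.4),125))
print('head',tri((335.9,250.5),(385.9,218.)),onz('top',(385.9,218.),156),onz('scene',(335.9,250.5),156))
print('short top',onz('top',(240+697/4,170+172/4),121),'yel',onz('top',(240+595/4,170+310/4),146),'grn',onz('top',(240+680/4,170+317/4),146))
print('glue',onz('top',(301.5,162),92))
for p in((141,132),(180,62)): print('arm',onz('top',(240+p[0]/4,170+p[1]/4),125))
```

```text
bush (array([565.3, 242.2, 125.2]), np.float64(3.1147327014601203)) [564.  242.9 125. ] [567.3 242.3 125. ]
head (array([519. , -74.9, 153.4]), np.float64(1.920177102302115)) [517.7 -73.5 156. ] [517.2 -78.2 156. ]
short top [ 539.  -169.4  121. ] yel [434.4 -81.3 146. ] grn [ 429.7 -142.6  146. ]
glue [699.4 161.8  92. ]
arm [564.3 241.9 125. ]
arm [617.  213.5 125. ]
```

jog_arm(dp=[[0,0,4],[0,0,4],[2.7,5.4,0],[2.7,5.4,0],[2.7,5.4,0],[2.7,5.4,0],[2.7,5.4,0],[2.7,5.4,0],[2.7,5.4,0],[2.7,5.4,0]], turn=[0,0,0,0,0,0,0,0,0,0], hand=6, squeeze=60)

```text
clock: 1.35
tool_pos: [489.8, -128.2, 287.2]
tcp_rot: [[0.899, 0.437, -0.0], [0.437, -0.899, -0.0], [-0.0, -0.0, -1.0]]
force: [1.6, -0.0, 1.2]
width: 60.0
grasp_force: 0.0
```

jog_arm(dp=[[1.4,2.7,0],[1.4,2.7,0],[0,0,-4],[0,0,-4],[0,0,0]], turn=[0,0,0,0,0])

```text
clock: 1.98
tool_pos: [515.1, -75.9, 204.3]
tcp_rot: [[0.899, 0.438, -0.007], [0.438, -0.899, 0.001], [-0.006, -0.004, -1.0]]
force: [-0.0, 0.1, 0.6]
width: 59.9
grasp_force: 0.0
```

Run:
```python
from h import *
a=snap('scene','s1.png');s=manip.read_state();print(s['tool_pos'],proj('scene',s['tool_pos']))
b=snap('top','t1.png')
A=cv2.resize(a[190:320,270:400],(520,520),interpolation=3);B=cv2.resize(b[190:260,340:410],(280,280),interpolation=3)
C=np.zeros((520,800,3),np.uint8);C[:,:520]=A;C[:280,520:]=B;cv2.imwrite('pics/c1.png',C[:,:,::-1])
```

```text
[516.58216606 -75.97913582 206.80318798] [336.13974948 232.67855158]
```

View pics/c1.png

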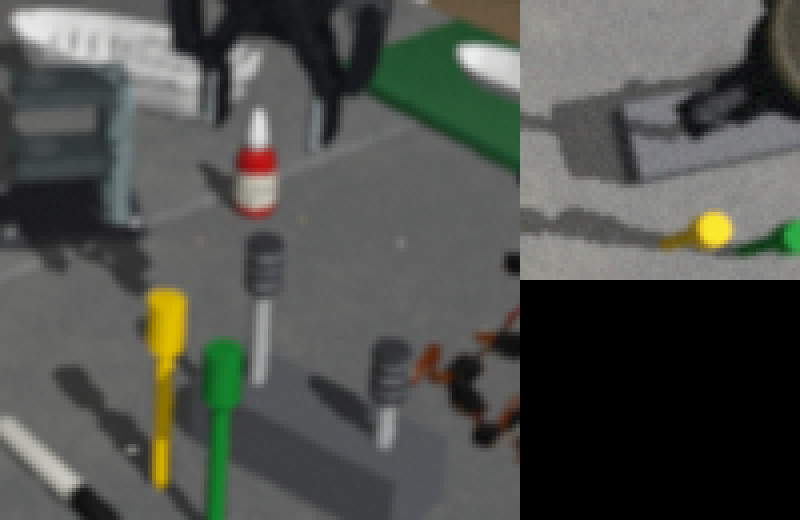

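The rod head at crop (264,265) lies below the middle of the fingers, whose tips are at (218,122) and (320,150). I'll go down and grip.

jog_arm(dp=[[0,0,-3],[0,0,-2.5],[0,0,-2],[0,0,-1],[0,0,0]], turn=[0,0,0,0,0])

```text
clock: 2.7
tool_pos: [518.0, -76.1, 123.2]
tcp_rot: [[0.899, 0.437, 0.001], [0.437, -0.899, -0.0], [0.001, 0.0, -1.0]]
force: [1.0, 0.1, 0.3]
width: 60.5
grasp_force: 0.0
```

jog_arm(dp=[[0,0,0],[0,0,0],[0,0,0],[0,0,0],[0,0,0],[0,0,0]], turn=[0,0,0,0,0,0], hand=1, squeeze=60)

```text
clock: 3.45
tool_pos: [518.4, -75.9, 123.6]
tcp_rot: [[0.899, 0.438, 0.002], [0.438, -0.899, -0.0], [0.002, 0.001, -1.0]]
force: [0.0, -0.8, 5.1]
width: 20.6
grasp_force: 58.5
```

jog_arm(dp=[[0,0,1],[0,0,2],[0,0,3],[0,0,3],[0,0,0],[0,0,0]], turn=[0,0,0,0,0,0])

```text
clock: 4.2
tool_pos: [516.9, -76.0, 211.5]
tcp_rot: [[0.899, 0.437, -0.001], [0.437, -0.899, 0.0], [-0.001, -0.001, -1.0]]
force: [0.4, 0.4, -1.5]
width: 20.5
grasp_force: 59.0
```

Run:
```python
from h import *
s=manip.read_state();print(s['tool_pos'],s['force'],s['wrist_torque'],s['width'],s['grasp_force'])
a=snap('scene','s2.png');b=snap('top','t2.png')
A=cv2.resize(a[170:300,270:400],(520,520),interpolation=3);B=cv2.resize(b[190:260,340:410],(280,280),interpolation=3)
C=np.zeros((520,800,3),np.uint8);C[:,:520]=A;C[:280,520:]=B;cv2.imwrite('pics/c2.png',C[:,:,::-1])
```

```text
[516.88188217 -75.9916085  211.52267491] [ 0.42206652  0.43029994 -1.50367906] [-0.04070039 -0.01208101 -0.00641309] 20.475546123398182 58.98495554924011
```

View pics/c2.png

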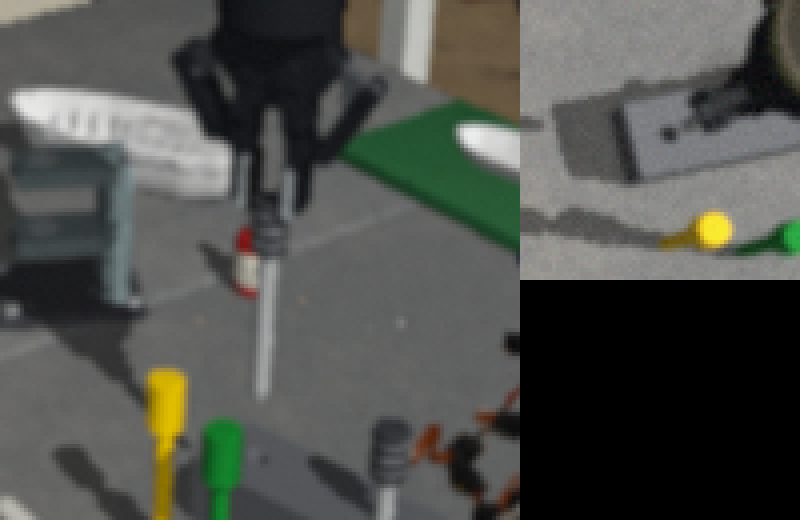

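Run:
```python
from h import *
np.set_printoptions(precision=1,suppress=True)
for z in(60,70,80,90,100,110,209,245): print(z,proj('scene',(517,-76,z)),(proj('scene',(517,-76,z))-[270,170]+.5)*4)
print(proj('scene',(517,-76,211.5)))
a=cv2.imread('pics/s2.png')[185:285,305:365]
cv2.imwrite('pics/c3.png',cv2.convertScaleAbs(cv2.resize(a,None,fx=6,fy=6,interpolation=2),alpha=1.8))
```

```text
60 [333.4 281.3] [255.7 447.4]
70 [333.6 278.2] [256.5 434.8]
80 [333.8 275. ] [257.3 422.2]
90 [334.  271.9] [258.  409.4]
100 [334.2 268.6] [258.8 396.6]
110 [334.4 265.4] [259.5 383.6]
209 [336.3 231.9] [267.3 249.4]
245 [337. 219.] [270.1 197.9]
[336.4 231. ]
```

View pics/c3.png

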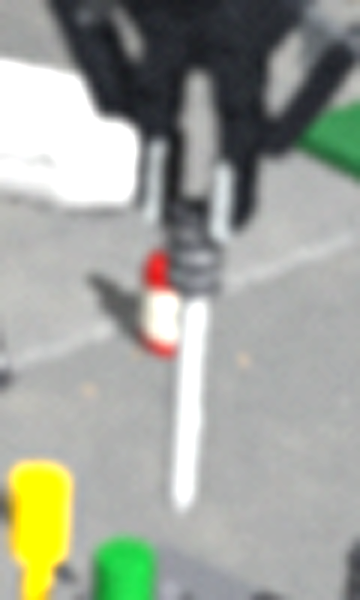

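The rod is held upright and clear of the block. Its tip is at about (334.9,269.3), and the empty hole now shows in both views. I'll measure the hole-to-bushing offset within one camera, which cancels the calibration error.

Run:
```python
from h import *
np.set_printoptions(precision=2,suppress=True)
def blob(f,x,y,w,inv,thr=None):
    g=cv2.imread('pics/'+f,0)[y-w:y+w+1,x-w:x+w+1].astype(np.float32)
    g=cv2.resize(g,None,fx=8,fy=8,interpolation=2)
    if thr is None: thr=(g.min()+np.median(g))/2 if inv else (g.max()+np.median(g))/2
    m=((g<thr) if inv else (g>thr)).astype(np.uint8)
    cs,_=cv2.findContours(m,0,2); c=max(cs,key=cv2.contourArea); M=cv2.moments(c)
    p=np.array([M['m10'],M['m01']])/M['m00']; p=(p+.5)/8-.5+[x-w,y-w]
    print(f,p,cv2.boundingRect(c),M['m00']/64); return p
h=blob('t2.png',377,223,4,True)
for t in(1,): b=blob('t2.png',275,203,6,False); b0=blob('top0.png',275,203,6,False)
print('hole',onz('top',h,50),'bush',onz('top',b0,125), 'delta',onz('top',b0,125)-onz('top',h,50))
hs=blob('s2.png',336,285,4,True)
H=onz('scene',hs,50);B=onz('scene',(280.7,209.4),125);print(H,B,B-H)
```

```text
t2.png [376.83 223.09] (20, 23, 29, 28) 9.2890625
t2.png [274.79 202.9 ] (13, 20, 71, 66) 47.359375
top0.png [274.5  203.21] (14, 21, 72, 63) 29.7578125
hole [518.54 -75.12  50.  ] bush [563.65 244.08 125.  ] delta [ 45.1 319.2  75. ]
s2.png [335.75 284.57] (25, 22, 18, 20) 3.9375
[522.04 -80.22  50.  ] [567.26 242.28 125.  ] [ 45.22 322.5   75.  ]
```

jog_arm(dp=[[0,0,2.5],[0,1.5,3],[0.6,4,0],[0.6,4,0],[0.6,4,0],[0.6,4,0],[0.6,4,0],[0.6,4,0],[0.6,4,0],[0.4,2.4,0]], turn=[0,0,0,0,0,0,0,0,0,0], squeeze=80)

```text
clock: 5.55
tool_pos: [562.5, 245.4, 265.8]
tcp_rot: [[0.898, 0.44, -0.003], [0.44, -0.898, 0.0], [-0.002, -0.001, -1.0]]
force: [0.2, 0.2, -1.2]
width: 20.2
grasp_force: 78.7
```

jog_arm(dp=[[0,0,0],[0,0,-1],[0,0,-1],[0,0,0],[0,0,0]], turn=[0,0,0,0,0])

```text
clock: 6.18
tool_pos: [563.6, 242.4, 247.5]
tcp_rot: [[0.9, 0.437, 0.0], [0.437, -0.9, -0.0], [0.0, 0.0, -1.0]]
force: [-0.8, 0.2, -1.4]
width: 19.9
grasp_force: 78.7
```

Run:
```python
from h import *
np.set_printoptions(precision=1,suppress=True)
s=manip.read_state();print(s['tool_pos'],s['force'],s['width'],s['grasp_force'])
a=snap('scene','s4.png');b=snap('top','t4.png')
A=cv2.resize(a[150:240,250:315],(520,720),interpolation=2)[:600];B=cv2.resize(b[180:230,250:300],(280,280),interpolation=2)
C=np.zeros((600,800,3),np.uint8);C[:,:520]=A;C[:280,520:]=B;cv2.imwrite('pics/c4.png',cv2.convertScaleAbs(C[:,:,::-1],alpha=1.4))
p=s['tool_pos'];print(proj('scene',[p[0],p[1],p[2]-112.5]))
```

```text
[563.6 242.4 247.5] [-0.8  0.2 -1.4] 19.946347815821227 78.69495391845703
[279.7 206.8]
```

View pics/c4.png

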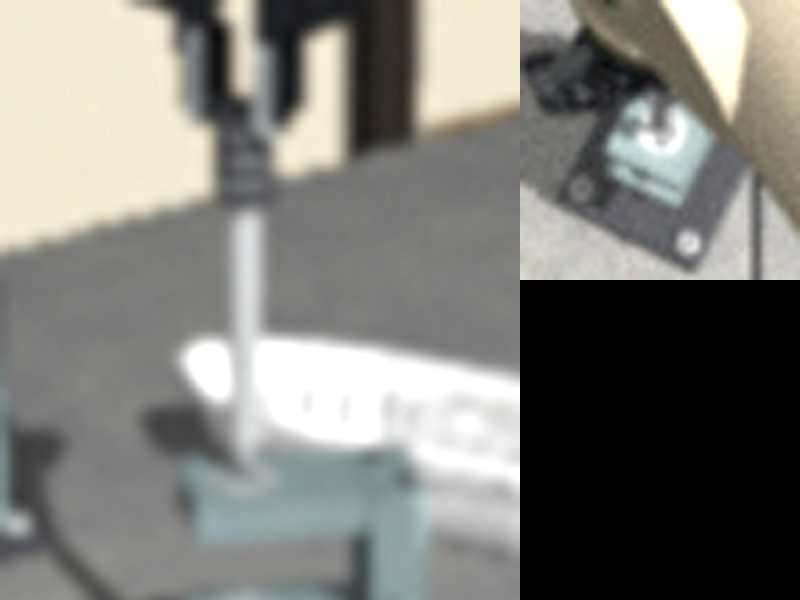

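The tip at about (280.0,206.9) hangs over the ring at about (280.4,209.6), within about 1 mm sideways. I'll nudge it slightly and lower it carefully while watching the force.

jog_arm(dp=[[0.1,0,-0.4],[0,0,-0.4],[0,0,-0.3],[0,0,-0.3],[0,0,0]], turn=[0,0,0,0,0])

```text
clock: 6.9
tool_pos: [564.3, 243.0, 233.0]
tcp_rot: [[0.899, 0.438, -0.001], [0.438, -0.899, -0.0], [-0.001, -0.0, -1.0]]
force: [-0.9, 0.1, -2.0]
width: 19.8
grasp_force: 78.7
```

jog_arm(dp=[[0,0,-0.3],[0,0,-0.3],[0,0,-0.3],[0,0,0]], turn=[0,0,0,0])

```text
clock: 7.4
tool_pos: [564.3, 242.9, 224.0]
tcp_rot: [[0.899, 0.437, -0.001], [0.437, -0.899, -0.0], [-0.001, -0.0, -1.0]]
force: [-0.0, -0.9, -1.0]
width: 20.0
grasp_force: 78.7
```

jog_arm(dp=[[0,0,-0.5],[0,0,-0.8],[0,0,-0.8],[0,0,-0.8],[0,0,-0.6],[0,0,0]], turn=[0,0,0,0,0,0])

```text
clock: 8.15
tool_pos: [564.2, 242.8, 188.7]
tcp_rot: [[0.899, 0.438, -0.001], [0.438, -0.899, -0.0], [-0.001, -0.0, -1.0]]
force: [0.4, 0.5, -1.3]
width: 19.9
grasp_force: 78.7
```

Run:
```python
from h import *
s=manip.read_state();print(s['tool_pos'],s['force'],s['wrist_torque'])
a=snap('scene','s5.png')
A=cv2.resize(a[165:240,245:320],(600,600),interpolation=2);cv2.imwrite('pics/c5.png',cv2.convertScaleAbs(A[:,:,::-1],alpha=1.4))
for z in(70,65): print((proj('scene',[564.3,243,z])-[245,165]+.5)*8)
```

```text
[564.18714113 242.82332832 188.70145984] [ 0.41610611  0.50209676 -1.30521933] [-0.0400525   0.00780066 -0.05301672]
[283.13524834 485.16708783]
[283.21509605 496.29200185]
```

View pics/c5.png

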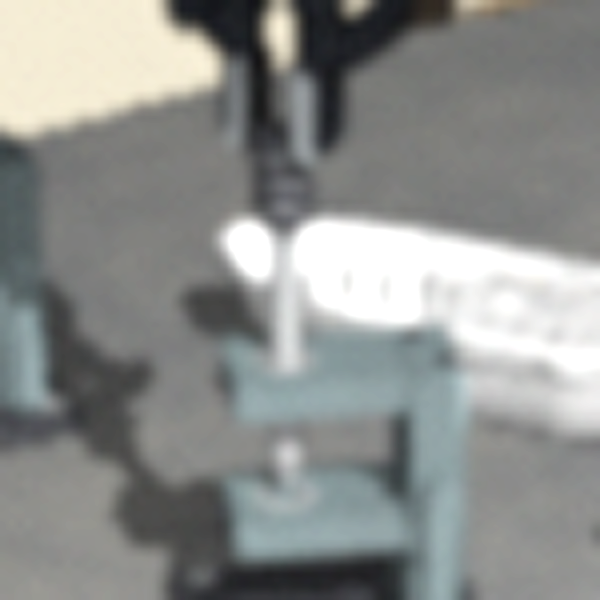

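The rod is through the upper bushing. Its tip at crop (290,480) is centred over the lower ring at (290,493).

jog_arm(dp=[[0,0,-0.4],[0,0,-0.4],[0,0,-0.4],[0,0,-0.4],[0,0,-0.3],[0,0,-0.3],[0,0,0]], turn=[0,0,0,0,0,0,0])

```text
clock: 9.07
tool_pos: [564.4, 242.9, 167.1]
tcp_rot: [[0.899, 0.438, -0.0], [0.438, -0.899, -0.0], [-0.0, -0.0, -1.0]]
force: [0.3, -0.3, -1.5]
width: 20.0
grasp_force: 78.7
```

jog_arm(dp=[[0,0,-0.5],[0,0,-0.5],[0,0,-0.5],[0,0,-0.5],[0,0,-0.3],[0,0,0],[0,0,0]], turn=[0,0,0,0,0,0,0])

```text
clock: 9.95
tool_pos: [564.5, 243.1, 144.5]
tcp_rot: [[0.899, 0.438, 0.0], [0.438, -0.899, 0.0], [0.0, -0.0, -1.0]]
force: [-0.4, 0.6, -2.1]
width: 19.9
grasp_force: 78.7
```

Run:
```python
from h import *
s=manip.read_state();print(s['tool_pos'],s['force'],s['wrist_torque'],s['width'])
a=snap('scene','s6.png')
A=cv2.resize(a[175:250,245:320],(600,600),interpolation=2);cv2.imwrite('pics/c6.png',cv2.convertScaleAbs(A[:,:,::-1],alpha=1.6))
for z in(141,125,46,31): print(z,(proj('scene',[564.3,243,z])-[245,175]+.5)*8)
```

```text
[564.50461083 243.06665822 144.51864315] [-0.37799451  0.5516118  -2.05717149] [-0.03152143  0.08688677  0.00430741] 19.900351322264548
141 [281.96529621 243.41349462]
125 [282.23492573 280.4863685 ]
46 [283.51553773 458.25145095]
31 [283.74942889 491.02679142]
```

View pics/c6.png

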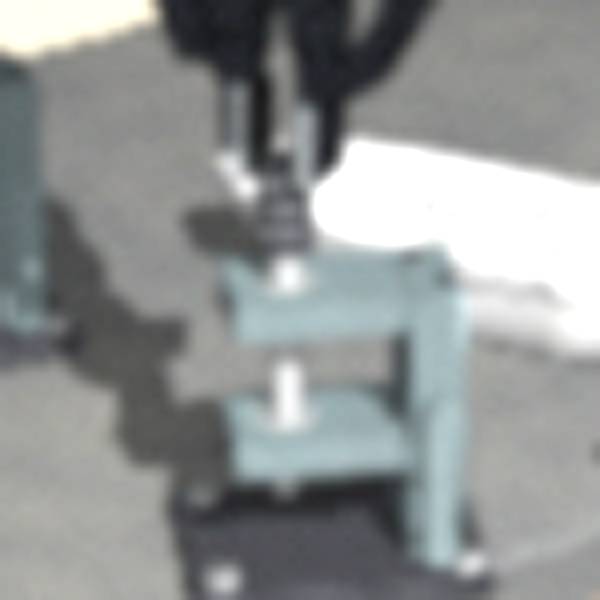

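The rod passes through both bushings. Its tip at crop (287,492) is where a tip at z≈31 should appear, and there is a clear gap of about 16 mm under the head.

```bash
python3 -c "
from rig import manip
print(manip.sign_off())"
```

```text
the job is handed in; nothing more can be done
None
```

I handed the job in with the long rod held by its head and threaded through the upper and lower bushings, with about 15 mm of its end below the lower one and about 16 mm clear under the head, after about 10 s; no verdict came back.

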